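Weigh a valve body on the bench spring scale

ROBOT

A 6-joint arm with a two-finger parallel gripper is mounted at the origin on a cart in front of the work surface, level with it; the furniture and walls round the work are solid. World frame = base frame: x ahead of the robot, y to its left, z up, the work surface at z = 0. Lengths are in m, angles in rad, forces in N, time in s.
With the tool pointing down it reaches from about 0.275 to 0.85 m from the base axis. Payload 5.2 kg.
Tool frame: the origin (TCP) lies at the very end of the fingers, on their centre line; the grasp point (between the pads) lies 19 mm behind it; z points along the fingers, y is the line along which they close (so a half turn about z gives the same grasp; the last joint's range is limited). The gripper opens to 85 mm and grips with 20 to 120 N. Pads are 22 mm wide; open, the fingers measure 114 mm over their backs; the gripper's body (76 mm by 85 mm) begins 54 mm behind the grasp point. The pads swing forward as they close: fully open they stand 13 mm farther back than shut.
Start: joints at [0.926, 0.259, 1.535, -0, 1.348, -0.203], TCP at [0.235, 0.497, 0.231] pointing down, gripper open.
Joint ranges: [-3.14, 3.14], [-0.91, 2.08], [0.19, 2.58], [-1.22, 4.36], [0.22, 2.71], [-3.12, 3.12]. Speed limits (rad/s): [2.57, 2.57, 3.14, 3.14, 3.14, 3.14].

INTERFACE

Orientations are given as a unit quaternion [x, y, z, w].
In Python, from station import env gives the robot as it stands. The module is installed in compiled form; this text tells all that it offers.
- The arm moves only by the tool servo_tool, never from a script. Its argument "rows" is a list that holds one entry, the list of rows, each a list of 5 numbers: the shift along the tool's x, y, z in units of 1 m (1.0 is 1 m), then the turn about the tool's z in units of 90 degrees (1.0 is 90 degrees), then the gripper's target within -1 to 1 (shut at 1, half-way at 0, fully open at -1). In form: [[[x, y, z, twist, fingers], ...]]. A call has 1 to 5 rows; each row shifts and turns the commanded pose from where the row before left it, along the tool's axes as they then stand; what a row does not reach is not made up. A row lasts 1/8 s, in which the tool goes at most 62.5 mm and 10.7 degrees, less where a joint would pass 70% of its speed; a pose out of reach is approached as far as the arm can. A call with a number of a shift or a turn outside -1 to 1 is refused whole. A call with a gripper value outside its range is refused whole. The fingers move at their own pace and stop on an object; "grip_force" is the grip in N (left out, the last holds). Time passes only in rows, so rows that do not move let the fingers close. It gives the time, the measured TCP pose, the force, the opening and the grip force at its end, in the units of the state.
- env.get_obs(): the state, without advancing time (a new reading comes with each control period).
- env.grab_frame(name): name is "side" or "top"; returns the picture (400x640x3 uint8, red, green, blue); there is no depth.
- env.camera_model(name): a dict with "fx", "fy", "cx", "cy" (pixels), "origin" and "attitude" of the camera in the world. Camera axes: x right, y down, z forward; pixel columns grow to the right and rows downward; lengths in m; the calibration is good to about 2 mm. A picture is of the moment at which its call begins. camera_model takes no time and is no camera call.
- env.close_job(): hands the job in; it is judged then, once.
The state is a dict: "time": time; "joint_pos": joint angles; "joint_vel": joint speeds; "tau": joint torques, N m; "tool_pos": TCP position; "orientation": TCP orientation; "contact_force": force on the tool from outside, world axes, zero at the start; "torque": the same for the moment, N m; "opening": opening from 0.0 (shut) to 1.0 (fully open); "gripper_force": force on a finger pad.
Only numpy, scipy, OpenCV 4.12 (cv2) and the standard library are available. Lean on these libraries where they do the work, as an engineer would, in place of code of your own. Each camera call takes 0.05 s, during which the arm holds its last target. There are 200 camera calls.

TASK

Weigh the small flanged valve body (not the bracket): hang it by its bail from the spring scale's hook, lowering it gently and keeping hold until the spring carries its whole weight, so that the hook is not pressed down hard and neither drops nor springs up when you let go. Leave the reading rider parked until the valve body has hung still and untouched for a couple of seconds; then slide the rider down until its mark is level with the scale's pointer, and leave both there without disturbing the other things.

Things in the scene. Friction and masses are not known exactly. Their poses are not given: they have to be found in the camera images.
- valve_body: Bare steel valve body, 36 (x) x 86 (y) x 128 (z) mm, upright on two square end flanges; origin at the centre of its underside, pipe run along y, same turned half round. On top a lifting bail, an arch of 10 mm round bar in the y-z plane: opening 40 mm wide, z 52 to 95 (z 88 at y = +-15, straight sides below z 80), open along x; above it the grip tab. Mass hidden, 0.2 to 0.9 kg.
- bail_top (a point): underside of the top of the valve body's bail, where the hook carries it; 95 mm above the valve body's origin; axes of the valve body
- grip_tab (a point): centre of the grip tab, a block 18 (x) x 16 (y) x 25 (z) mm, from 103 to 128 mm above the valve body's origin; best pinched across y from above, fingertips not below 100 mm above the origin so that the opening stays free
- bracket: Second bare steel casting with the same bail and tab, but on a flat foot plate 44 x 76 x 10 mm with an upright web 70 mm wide and 48 mm high in place of the flanged pipe; may stand in either place. Leave it alone.
- scale_stand: Fixed bench spring scale. Origin on the worktop, x points from the hook's tip to the board, y left, z up (mm). Grey base plate x -130 to 70, y -105 to 105, 12 high. Upright aluminium board, front face at x 45, y -100 to 100, top z 275, with graduations and two vertical slots: the hook's carriage runs at y 55, the rider at y -55.
- hook_seat (a point): lowest place of the hook's V seat, upper side of the 8 mm steel bar; at scale_stand x -65, y 55, z 232 mm when unloaded; axes of the stand; outline under scale_hook
- scale_hook (a joint): how far the hook has sunk, m; 0 unloaded, stop 0.1; spring 100 N/m, damping 3 N s/m; keep it slower than 0.08 m/s. From the board the 8 mm bar runs level along -x to 20 mm behind the seat (upper side 7 mm above it), dips into the V seat (underside 9 mm below hook_seat) and rises to the upturned tip (top 17 mm above the seat, front end 24 mm before it).
- pointer_tip (a point): tip of the scale's thin pointer, which is fixed to the hook's carriage and sinks with it; at scale_stand x 38, y -30, z 225 mm when unloaded; axes of the stand
- rider (a joint): how far the rider has been slid down, m; starts at 0 to 0.01 (parked at the top), stop at 0.13; it stays where it is left (friction 2.5 N). Press its pad from above, or pinch it and slide.
- rider_mark (a point): tip of the rider's pointed mark, to be level with pointer_tip, beside which it passes 5 mm away; at scale_stand x 38, y -30, z 255 mm less the joint value; axes of the stand
- rider_pad (a point): centre of the upper side of the rider's black handle pad, 26 x 26 x 14 mm; at scale_stand x -12, y -55, and 7 mm above rider_mark; axes of the stand
- jar: white wide-mouth plastic jar with a screw lid, 76 mm across, 106 mm high; origin under its centre; leave alone
- cap: small pale plastic electrode cap, 19 mm across, 30 mm high; leave alone
- marker: marker pen with black end, 138 mm long, 11 mm thick; leave alone
- flask: stoppered conical flask, 59 mm across, 117 mm high; leave alone
- vial: small capped vial, 23 mm across, 47 mm high; leave alone
Things that resemble listed ones, but are neither listed nor needed, are in the scene too. What is shaped like the valve_body but pink or purple is not meant.

How it is judged:
By the outcome, as a careful person would: the job done as asked, in the order asked, and still so for the second after the job is handed in, with the robot touching nothing.
It also fails if it takes over 64 s, if anything falls off the work surface, if the arm or the gripper's body presses on something with over 40 N, if the wrist force passes 120 N, or if a joint passes its speed limit or range.

## Working session

There is one attempt and no reset: what is moved stays moved. The work goes in short steps, Python scripts to look and compute and a tool call to move; the robot and the scene stay as the last step left them, time stands still between calls to the robot, and variables do not carry over. Pictures are saved under pics/ and viewed, at most 10 in all, crops included, and the job is handed in when it is done.

Besides the shell and the picture viewer there is one more tool, called after "Emit:" as a command line: name --argument value ..., lists and objects as JSON in quotes. servo_tool: Moves the arm, as the interface text tells. Its arguments: {"type":"object","properties":{"rows":{"type":"array"},"grip_force":{"type":"number"}},"required":["rows"]}

```bash
mkdir -p pics
cat > h.py <<'E'
import numpy as np, cv2
from station import env
from scipy.spatial.transform import Rotation as R
def shot(n,f):
    im=env.grab_frame(n); cv2.imwrite(f'pics/{f}.png',im[:,:,::-1]); return im
def rot(a):
    a=np.array(a,float); return a.reshape(3,3) if a.size==9 else R.from_quat(a.ravel()).as_matrix()
def ray(n,u,v):
    c=env.camera_model(n); d=rot(c['attitude'])@np.array([(u-c['cx'])/c['fx'],(v-c['cy'])/c['fy'],1]); return np.array(c['origin']),d
def plane(n,u,v,z):
    o,d=ray(n,u,v); return o+d*(z-o[2])/d[2]
def proj(n,p):
    c=env.camera_model(n); q=rot(c['attitude']).T@(np.array(p)-c['origin']); return np.array([c['fx']*q[0]/q[2]+c['cx'],c['fy']*q[1]/q[2]+c['cy']])
def tri(uvs,uvt):
    (o1,d1),(o2,d2)=ray('side',*uvs),ray('top',*uvt)
    t=np.linalg.lstsq(np.c_[d1,-d2],o2-o1,rcond=None)[0]; a=o1+d1*t[0];b=o2+d2*t[1]
    return (a+b)/2,np.linalg.norm(a-b)
E
python3 - <<'E'
from h import *
shot('side','s0');shot('top','t0')
for n in('side','top'):print(env.camera_model(n))
print(env.get_obs())
E
```

```text
{'fx': 463.9129041695689, 'fy': 463.9129041695689, 'cx': 320.587224072953, 'cy': 196.34571424258183, 'origin': array([ 0.3281698 , -0.99614446,  0.9946976 ]), 'attitude': array([ 0.89810067, -0.11476182,  0.0589893 , -0.42043451])}
{'fx': 383.84901190926763, 'fy': 383.84901190926763, 'cx': 323.394873602931, 'cy': 197.55375260166505, 'origin': array([ 0.34451493, -0.06948144,  1.35758205]), 'attitude': array([ 0.70633019, -0.70134385,  0.06724762, -0.06849976])}
{'time': 0.1, 'joint_pos': array([ 9.26178052e-01,  2.59278344e-01,  1.53597260e+00, -2.30322801e-05,
        1.34800011e+00, -2.02797262e-01]), 'joint_vel': array([ 0.00077657, -0.00188712, -0.00124747,  0.00093536,  0.00170076,
       -0.0008954 ]), 'tau': array([ 3.00908403e-03, -4.46968782e+01, -2.91250116e+01, -3.86572719e-05,
        6.26284716e-03, -4.92368013e-07]), 'tool_pos': array([0.2348663 , 0.49680619, 0.23055382]), 'orientation': array([ 2.19115526e-01,  9.75698570e-01, -7.60487333e-04, -3.30681705e-04]), 'contact_force': array([-0.79790902,  0.44835964,  0.40299232]), 'torque': array([-0.00864922,  0.02450623,  0.02810585]), 'gripper_force': 0.0, 'opening': 0.9972800771093404}
```

View pics/s0.png

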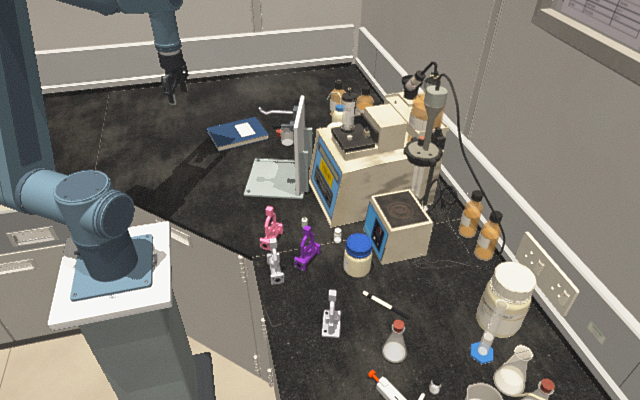

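View pics/t0.png

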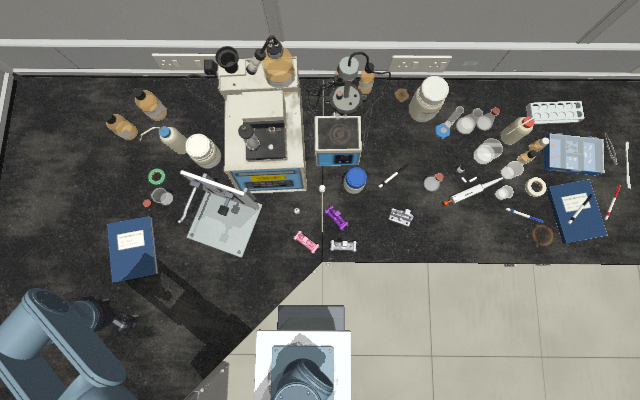

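The side view shows grey castings at (275,262) and (331,315) and the scale at (285,150). In the top view the castings are at (343,245) and (401,216) and the scale is at (222,213). I'll zoom in on both.

Run:
```python
import cv2,numpy as np
s=cv2.imread('pics/s0.png');t=cv2.imread('pics/t0.png')
z=lambda im,x,y,w,h,W,H:cv2.resize(im[y:y+h,x:x+w],(W,H),interpolation=cv2.INTER_CUBIC)
a=np.hstack([z(s,240,200,110,140,440,560)[:, :],z(t,290,195,120,60,360,180).repeat(1,0) if 0 else cv2.copyMakeBorder(z(t,300,195,120,60,360,180),0,380,0,0,cv2.BORDER_CONSTANT)])
cv2.imwrite('pics/c1.png',a)
b=np.vstack([z(s,220,90,100,110,500,550)])
c=z(t,165,165,105,100,300,286)
b=np.hstack([b,cv2.copyMakeBorder(c,0,264,0,0,cv2.BORDER_CONSTANT)])
cv2.imwrite('pics/c2.png',b)
```

```text
(no output)
```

View pics/c1.png

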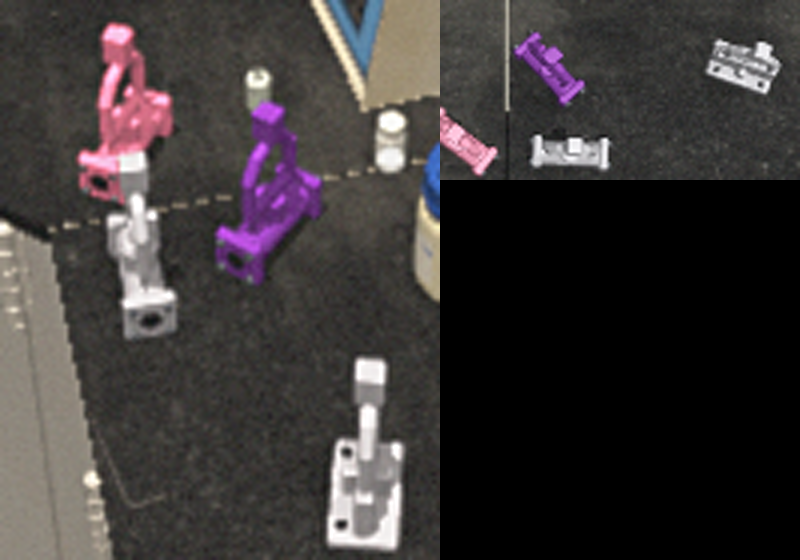

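View pics/c2.png

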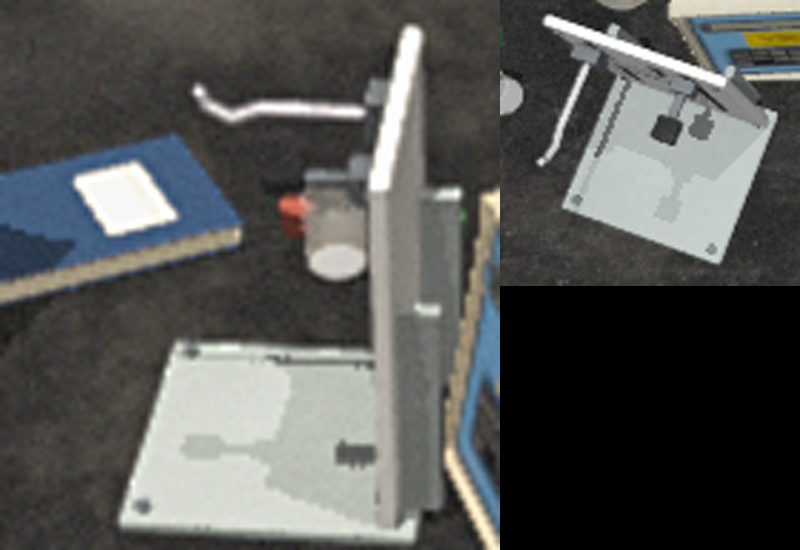

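The flanged casting is the valve body: side tab at about (273,240), top (345,244). The one on a foot plate at top (401,216) is the bracket. The hook tip is at side (259,108) and top (179,222). I'll compute poses from these.

Run:
```python
from h import *
np.set_printoptions(precision=4,suppress=True)
t=cv2.imread('pics/t0.png')
# stand: base corners (z 12mm)
A=np.array([[-130,105],[-130,-105],[70,-105]])/1e3
px=[(187,237.8),(242,257),(262,204)]
P=np.array([plane('top',u,v,.012)[:2] for u,v in px]);print('corners',P)
sp=[(244,195),(255.6,158.6)]
print('side fr corners',[plane('side',u,v,.012)[:2] for u,v in sp])
a0,b0=A-A.mean(0),P-P.mean(0)
th=np.arctan2((a0[:,0]*b0[:,1]-a0[:,1]*b0[:,0]).sum(),(a0*b0).sum())
Rm=np.array([[np.cos(th),-np.sin(th)],[np.sin(th),np.cos(th)]]);o=P.mean(0)-Rm@A.mean(0)
print('stand',o,np.degrees(th),'res',(A@Rm.T+o-P))
W=lambda x,y,z:np.r_[o+Rm@np.array([x,y])/1e3,z/1e3]
print('seat',W(-65,55,232),proj('top',W(-65,55,232)),proj('side',W(-65,55,232)))
print('tip pred',W(-87,55,247),'tri',tri((259.2,108),(179.4,221.7)))
print('pad',W(-12,-55,262),proj('top',W(-12,-55,262)),proj('side',W(-12,-55,262)))
print('tab',tri((273.2,240.5),(345,243.7)),plane('top',345,243.7,.128),plane('side',273.2,240.5,.128))
# valve mask
hsv=cv2.cvtColor(t,cv2.COLOR_BGR2HSV)
m=((hsv[...,1]<50)&(hsv[...,2]>120)).astype(np.uint8);m2=m*0;m2[235:254,328:362]=m[235:254,328:362]
c=max(cv2.findContours(m2,0,2)[0],key=cv2.contourArea);r=cv2.minAreaRect(c);print(r)
bx=cv2.boxPoints(r);print(bx,[plane('top',u,v,.034)[:2] for u,v in bx])
```

```text
corners [[0.4596 0.4104]
 [0.3945 0.2146]
 [0.5816 0.1523]]
side fr corners [array([0.3948, 0.2124]), array([0.4637, 0.4108])]
stand [0.5497 0.2724] -18.356166264826335 res [[-0.0002  0.0026]
 [-0.0013 -0.001 ]
 [ 0.0015 -0.0016]]
seat [0.5053 0.345  0.232 ] [184.2134 215.9379] [265.9034 112.894 ]
tip pred [0.4844 0.352  0.247 ] tri (array([0.4857, 0.3514, 0.2492]), np.float64(0.0003158129741099858))
pad [0.521  0.2239 0.262 ] [222.7674 209.3682] [277.0436 122.9261]
tab (array([ 0.4351, -0.1364,  0.129 ]), np.float64(0.0015184214250886514)) [ 0.4345 -0.1364  0.128 ] [ 0.436  -0.1354  0.128 ]
((342.977294921875, 245.49896240234375), (25.70073699951172, 10.080500602722168), 2.6025619506835938)
[[329.9113 249.9505]
 [330.369  239.8804]
 [356.0433 241.0474]
 [355.5856 251.1175]] [array([ 0.4197, -0.0898]), array([ 0.4541, -0.0912]), array([ 0.4507, -0.1795]), array([ 0.4163, -0.1776])]
```

The seat prediction and the triangulated hook tip agree to about 2 mm. The valve body is at (0.435,-0.136) with yaw −2.2°, and the stand yaw is −18.4°. I'll turn the tool and move above the valve body.

Emit:
servo_tool --rows '[[[0, 0, 0, -0.0857, -1], [0, 0, 0, -0.0857, -1], [0, 0, 0, -0.0857, -1], [-0.0132, -0.0368, 0.001, 0, -1], [-0.0132, -0.0368, 0.001, 0, -1]]]'

```text
time: 0.72
tool_pos: [0.2585, 0.4217, 0.2287]
orientation: [0.018, 1.0, -0.0, -0.0]
contact_force: [0.1, 0.3, 0.4]
opening: 1.0
gripper_force: 0.0
```

Emit:
servo_tool --rows '[[[-0.0132, -0.0368, 0.001, 0, -1], [-0.0132, -0.0368, 0.001, 0, -1], [-0.0132, -0.0368, 0.001, 0, -1], [-0.0132, -0.0368, 0.001, 0, -1], [-0.0132, -0.0368, 0.001, 0, -1]]]'

```text
time: 1.35
tool_pos: [0.3177, 0.235, 0.2241]
orientation: [0.019, 1.0, -0.0, -0.0]
contact_force: [0.1, -1.5, -0.3]
opening: 1.003
gripper_force: 0.0
```

Emit:
servo_tool --rows '[[[-0.0132, -0.0368, 0.001, 0, -1], [-0.0132, -0.0368, 0.001, 0, -1], [-0.0132, -0.0368, 0.001, 0, -1], [-0.0132, -0.0368, 0.001, 0, -1], [-0.0132, -0.0368, 0.001, 0, -1]]]'

```text
time: 1.98
tool_pos: [0.3767, 0.0487, 0.2191]
orientation: [0.019, 1.0, 0.0, -0.0]
contact_force: [0.6, -0.6, 0.7]
opening: 0.998
gripper_force: 0.0
```

Emit:
servo_tool --rows '[[[-0.0132, -0.0368, 0.001, 0, -1], [-0.0132, -0.0368, 0.001, 0, -1], [-0.0132, -0.0368, 0.001, 0, -1], [-0.0132, -0.0368, 0.001, 0, -1], [-0.0132, -0.0368, 0.001, 0, -1]]]'

```text
time: 2.6
tool_pos: [0.4356, -0.1377, 0.214]
orientation: [0.019, 1.0, 0.0, -0.0]
contact_force: [0.2, -0.3, -0.0]
opening: 0.997
gripper_force: 0.0
```

Emit:
servo_tool --rows '[[[0, 0, 0, 0, -1], [0, 0, 0, 0, -1]]]'

```text
time: 2.85
tool_pos: [0.4351, -0.1359, 0.2138]
orientation: [0.019, 1.0, 0.001, -0.001]
contact_force: [-0.8, -0.3, 0.6]
opening: 0.999
gripper_force: 0.0
```

Emit:
servo_tool --rows '[[[0, 0, 0.025, 0, -1], [0, 0, 0.025, 0, -1], [0, 0, 0.025, 0, -1], [0, 0, 0.02, 0, -1], [0, 0, 0.014, 0, -1]]]'

```text
time: 3.48
tool_pos: [0.4351, -0.1351, 0.1046]
orientation: [0.018, 1.0, 0.0, -0.0]
contact_force: [-0.3, -0.0, -0.1]
opening: 0.995
gripper_force: 0.0
```

Emit:
servo_tool --rows '[[[0, 0, 0, 0, -1], [0, 0, 0, 0, 0.3], [0, 0, 0, 0, 0.6], [0, 0, 0, 0, 1], [0, 0, 0, 0, 1]]]' --grip_force 60

```text
time: 4.1
tool_pos: [0.4358, -0.1364, 0.1056]
orientation: [0.019, 1.0, 0.0, 0.0]
contact_force: [0.4, -1.2, -3.3]
opening: 0.168
gripper_force: 62.2
```

Emit:
servo_tool --rows '[[[0, 0, 0, 0, 1], [0, 0, 0, 0, 1], [0, 0, 0, 0, 1]]]'

```text
time: 4.47
tool_pos: [0.4357, -0.1363, 0.1054]
orientation: [0.019, 1.0, 0.0, 0.0]
contact_force: [-0.2, 2.1, 2.9]
opening: 0.169
gripper_force: 62.9
```

Emit:
servo_tool --rows '[[[0, 0, -0.004, 0, 1], [0, 0, -0.012, 0, 1], [0, 0, -0.02, 0, 1], [0, 0, -0.02, 0.03, 1], [0, 0, -0.02, 0.03, 1]]]'

```text
time: 5.1
tool_pos: [0.4355, -0.1365, 0.1825]
orientation: [0.067, 0.998, -0.0, 0.0]
contact_force: [-0.0, -0.5, -3.0]
opening: 0.174
gripper_force: 62.1
```

Emit:
servo_tool --rows '[[[0, 0, -0.02, 0.03, 1], [0, 0, -0.02, 0.03, 1], [0, 0, -0.02, 0.03, 1], [0, 0, -0.018, 0.03, 1], [0, 0, -0.0086, 0, 1]]]'

```text
time: 5.72
tool_pos: [0.4359, -0.1367, 0.2693]
orientation: [0.159, 0.987, -0.0, 0.001]
contact_force: [-0.0, 0.5, -2.8]
opening: 0.174
gripper_force: 62.3
```

Emit:
servo_tool --rows '[[[0, 0, 0, 0, 1], [0, 0, 0, 0, 1], [0, 0, 0, 0, 1]]]'

```text
time: 6.1
tool_pos: [0.4352, -0.1362, 0.2671]
orientation: [0.16, 0.987, 0.0, -0.001]
contact_force: [0.9, -0.0, -2.9]
opening: 0.172
gripper_force: 62.3
```

Emit:
servo_tool --rows '[[[0, 0, 0, 0, 1]]]'

```text
time: 6.22
tool_pos: [0.4354, -0.1364, 0.2674]
orientation: [0.16, 0.987, 0.0, -0.0]
contact_force: [-0.5, -1.0, -3.3]
opening: 0.172
gripper_force: 62.3
```

Emit:
servo_tool --rows '[[[0.006, 0.015, 0, 0, 1], [0.0119, 0.0299, 0, 0, 1], [0.0119, 0.0299, 0, 0, 1], [0.0119, 0.0299, 0, 0, 1], [0.0119, 0.0299, 0, 0, 1]]]'

```text
time: 6.85
tool_pos: [0.4266, 0.0102, 0.2679]
orientation: [0.16, 0.987, 0.0, -0.0]
contact_force: [-0.2, 0.5, -3.4]
opening: 0.171
gripper_force: 62.2
```

Emit:
servo_tool --rows '[[[0.0119, 0.0299, 0, 0, 1], [0.0119, 0.0299, 0, 0, 1], [0.0119, 0.0299, 0, 0, 1], [0.0119, 0.0299, 0, 0, 1], [0.0119, 0.0299, 0, 0, 1]]]'

```text
time: 7.48
tool_pos: [0.4169, 0.1707, 0.2679]
orientation: [0.159, 0.987, 0.0, -0.0]
contact_force: [0.0, 0.0, -3.6]
opening: 0.173
gripper_force: 62.2
```

Emit:
servo_tool --rows '[[[0.0119, 0.0299, 0, 0, 1], [0.0119, 0.0299, 0, 0, 1], [0.0119, 0.0299, 0, 0, 1], [0.0119, 0.0299, 0, 0, 1], [0.0119, 0.0299, 0, 0, 1]]]'

```text
time: 8.1
tool_pos: [0.4073, 0.3312, 0.2678]
orientation: [0.159, 0.987, 0.0, -0.0]
contact_force: [0.6, -0.3, -3.4]
opening: 0.174
gripper_force: 62.2
```

Emit:
servo_tool --rows '[[[0.0119, 0.0299, 0, 0, 1], [0.006, 0.015, 0, 0, 1], [0, 0, 0, 0, 1], [0, 0, 0, 0, 1]]]'

```text
time: 8.6
tool_pos: [0.4055, 0.3769, 0.2678]
orientation: [0.16, 0.987, -0.0, -0.0]
contact_force: [-0.2, -0.4, -3.4]
opening: 0.171
gripper_force: 62.2
```

Run:
```python
from h import *
s=shot('side','s1');t=shot('top','t1')
z=lambda im,x,y,w,h,W,H:cv2.resize(im[y:y+h,x:x+w],(W,H),interpolation=cv2.INTER_CUBIC)
b=np.vstack([np.hstack([z(s,225,60,80,120,400,600),z(t,150,160,80,120,400,600)])])
cv2.imwrite('pics/c3.png',b[:,:,::-1]);print(env.get_obs()['time'])
```

```text
8.7
```

View pics/c3.png

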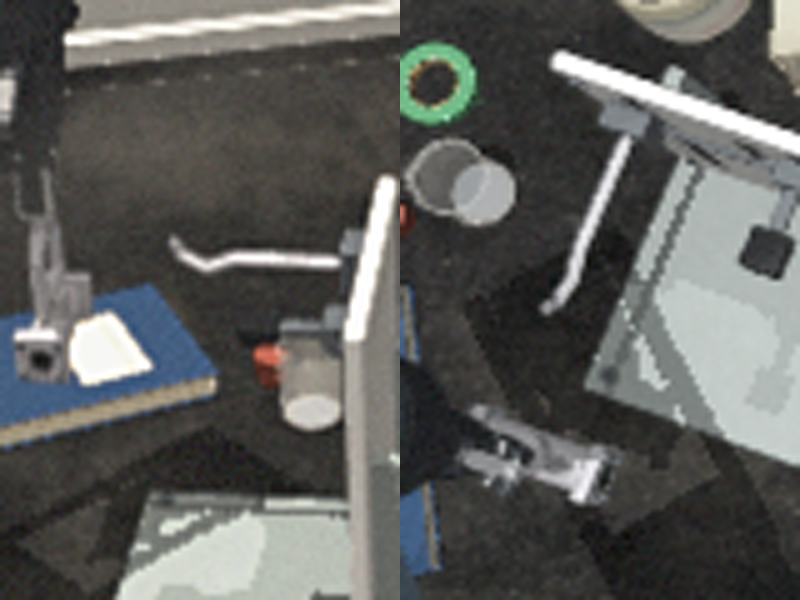

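The valve hangs upright in the gripper with its bail open toward the hook, and the hook tip is at crop (547,310) in the top half. I'll advance along the hook axis.

Emit:
servo_tool --rows '[[[-0.007, 0, 0, 0, 1], [-0.014, 0, 0, 0, 1], [-0.014, 0, 0, 0, 1], [-0.014, 0, 0, 0, 1], [-0.014, 0.001, 0, 0, 1]]]'

```text
time: 9.32
tool_pos: [0.467, 0.3583, 0.2678]
orientation: [0.16, 0.987, -0.0, -0.0]
contact_force: [1.0, -0.8, -4.1]
opening: 0.169
gripper_force: 62.2
```

Emit:
servo_tool --rows '[[[-0.012, 0, 0, 0, 1], [-0.01, 0, 0, 0, 1], [-0.01, 0, 0, 0, 1], [-0.01, 0, 0, 0, 1], [0, 0, 0, 0, 1]]]'

```text
time: 9.95
tool_pos: [0.5063, 0.3452, 0.2677]
orientation: [0.16, 0.987, -0.0, -0.0]
contact_force: [-0.0, 0.0, -3.0]
opening: 0.176
gripper_force: 62.2
```

Emit:
servo_tool --rows '[[[0, 0, 0, 0, 1]]]'

```text
time: 10.07
tool_pos: [0.5054, 0.3457, 0.2679]
orientation: [0.16, 0.987, 0.0, -0.0]
contact_force: [-0.2, -0.6, -3.7]
opening: 0.169
gripper_force: 62.2
```

Run:
```python
from h import *
s=shot('side','s2');t=shot('top','t2')
z=lambda im,x,y,w,h,W,H:cv2.resize(im[y:y+h,x:x+w],(W,H),interpolation=cv2.INTER_CUBIC)
b=np.vstack([np.hstack([z(s,240,75,60,90,400,600),z(t,150,160,80,120,400,600)])])
cv2.imwrite('pics/c4.png',b[:,:,::-1])
```

```text
(no output)
```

View pics/c4.png

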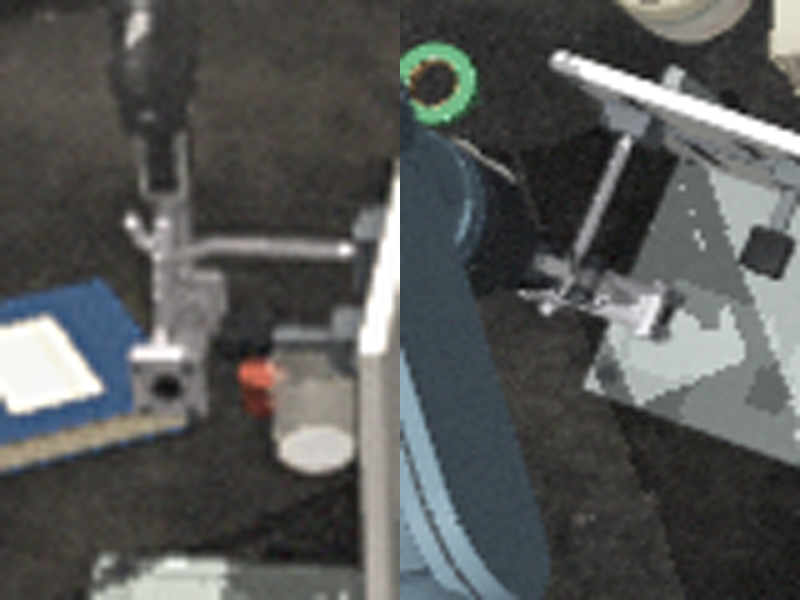

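The hook tip shows in front of the bail at crop (133,225) and the bar runs on behind it, so the hook is threaded and unmoved. I'll average the force for a proper weight before lowering.

```bash
cat > f.py <<'E'
from h import *
import sys
n=int(sys.argv[1]);F=[];P=[]
for i in range(n):
    env.grab_frame('top');o=env.get_obs();F.append(o['contact_force']);P.append(o['tool_pos'])
print(np.mean(F,0),np.std(F,0)/n**.5,np.mean(P,0),o['time'])
E
python3 f.py 20
```

```text
[-1.50504515e-03 -2.18835005e-02 -3.48007231e+00] [0.10560668 0.09763649 0.13006166] [0.50556088 0.34560324 0.26794685] 11.175
```

Emit:
servo_tool --rows '[[[0, 0, 0.004, 0, 1], [0, 0, 0.004, 0, 1], [0, 0, 0.004, 0, 1], [0, 0, 0.004, 0, 1], [0, 0, 0.004, 0, 1]]]'

```text
time: 11.8
tool_pos: [0.5056, 0.3456, 0.2476]
orientation: [0.16, 0.987, -0.0, -0.0]
contact_force: [0.9, -0.3, -3.0]
opening: 0.17
gripper_force: 62.3
```

Emit:
servo_tool --rows '[[[0, 0, 0.003, 0, 1], [0, 0, 0.003, 0, 1], [0, 0, 0.003, 0, 1], [0, 0, 0.003, 0, 1], [0, 0, 0.003, 0, 1]]]'

```text
time: 12.42
tool_pos: [0.5058, 0.3456, 0.2329]
orientation: [0.16, 0.987, 0.0, 0.0]
contact_force: [0.1, -0.9, -3.0]
opening: 0.173
gripper_force: 62.4
```

Emit:
servo_tool --rows '[[[0, 0, 0.004, 0, 1], [0, 0, 0.004, 0, 1], [0, 0, 0.003, 0, 1], [0, 0, 0.002, 0, 1], [0, 0, 0, 0, 1]]]'

```text
time: 13.05
tool_pos: [0.5058, 0.3456, 0.2199]
orientation: [0.16, 0.987, 0.0, 0.0]
contact_force: [0.5, 0.3, -0.2]
opening: 0.173
gripper_force: 62.5
```

```bash
python3 f.py 16
```

```text
[ 0.85731713  0.36483335 -0.94199982] [0.14815802 0.09136459 0.09039292] [0.50575243 0.3455871  0.22002344] 13.85
```

Emit:
servo_tool --rows '[[[-0.0007, 0.001, 0.002, 0, 1], [-0.0008, 0.001, 0.002, 0, 1], [0, 0, 0.002, 0, 1], [0, 0, 0.001, 0, 1], [0, 0, 0, 0, 1]]]'

```text
time: 14.48
tool_pos: [0.5073, 0.3471, 0.2127]
orientation: [0.16, 0.987, -0.0, -0.0]
contact_force: [-3.1, 1.1, -0.8]
opening: 0.172
gripper_force: 62.6
```

```bash
python3 f.py 16
```

```text
[-3.531938    1.30805153 -0.57391791] [0.0919613  0.0939638  0.12360559] [0.50743899 0.34706479 0.21287765] 15.275
```

Emit:
servo_tool --rows '[[[0.0007, 0, 0.001, 0, 1], [0.0005, 0, 0.0015, 0, 1], [0, 0, 0.0015, 0, 1], [0, 0, 0.001, 0, 1], [0, 0, 0, 0, 1]]]'

```text
time: 15.9
tool_pos: [0.5071, 0.3473, 0.208]
orientation: [0.16, 0.987, 0.0, 0.0]
contact_force: [0.9, 0.0, 0.8]
opening: 0.171
gripper_force: 62.7
```

```bash
python3 f.py 16
```

```text
[ 1.81466814 -0.0708191   0.17658603] [0.21272298 0.09537365 0.11694902] [0.50688056 0.34734731 0.20804505] 16.7
```

Emit:
servo_tool --rows '[[[-0.0004, 0, 0, 0, 1], [0, 0, 0, 0, 1], [0, 0, 0, 0, 1]]]'

```text
time: 17.08
tool_pos: [0.5068, 0.3473, 0.2079]
orientation: [0.16, 0.987, 0.0, -0.0]
contact_force: [0.9, 0.5, 1.0]
opening: 0.174
gripper_force: 62.7
```

```bash
python3 f.py 20
python3 - <<'E'
from h import *
s=shot('side','s3');t=shot('top','t3')
z=lambda im,x,y,w,h,W,H:cv2.resize(im[y:y+h,x:x+w],(W,H),interpolation=cv2.INTER_CUBIC)
b=np.vstack([np.hstack([z(s,240,75,60,90,400,600),z(t,150,160,80,120,400,600)])])
cv2.imwrite('pics/c5.png',b[:,:,::-1])
E
```

```text
[1.14922372 1.17933926 0.02947855] [0.11818286 0.11538517 0.10639463] [0.50685147 0.34729952 0.20788477] 18.075
```

View pics/c5.png

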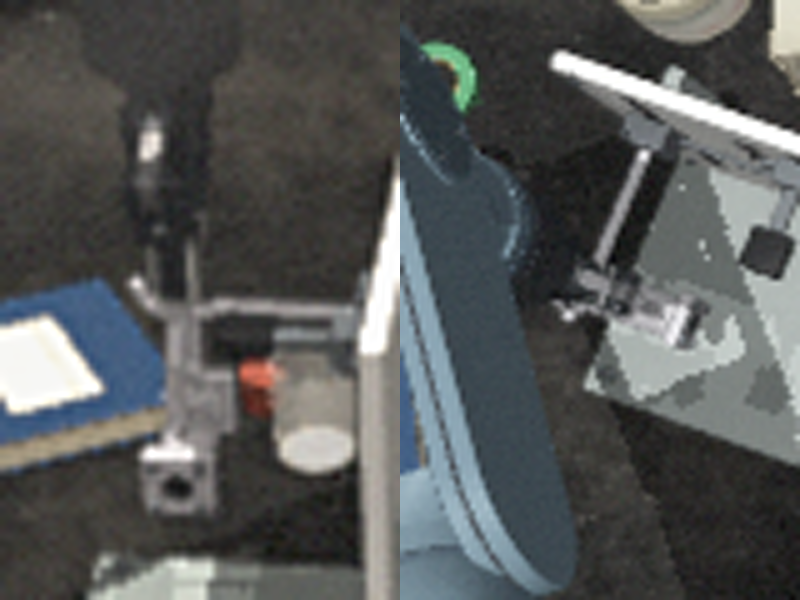

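The hook has sunk to tip crop (138,287), the bail sits in the V, and vertical force is about 0. I'll release gently.

Emit:
servo_tool --rows '[[[0, 0, 0, 0, 1], [0, 0, 0, 0, 1]]]' --grip_force 20

```text
time: 18.42
tool_pos: [0.5069, 0.3472, 0.2079]
orientation: [0.16, 0.987, -0.0, -0.0]
contact_force: [0.5, 1.7, -0.0]
opening: 0.171
gripper_force: 62.7
```

Emit:
servo_tool --rows '[[[0, 0, 0, 0, 0.62], [0, 0, 0, 0, 0.55], [0, 0, 0, 0, 0.4], [0, 0, 0, 0, 0.1], [0, 0, 0, 0, -0.1]]]'

```text
time: 19.05
tool_pos: [0.5069, 0.3472, 0.2079]
orientation: [0.16, 0.987, -0.0, -0.0]
contact_force: [-0.9, 0.3, 0.1]
opening: 0.552
gripper_force: 0.0
```

```bash
cat > trk.py <<'E'
from h import *
import sys
g=cv2.imread('pics/s3.png',0)
T=g[112:125,258:268] if len(sys.argv)<2 else None
for i in range(4):
    im=cv2.cvtColor(env.grab_frame('side'),cv2.COLOR_RGB2GRAY)
    r=cv2.matchTemplate(im[95:150,245:285],T,cv2.TM_CCOEFF_NORMED);print(cv2.minMaxLoc(r)[1],cv2.minMaxLoc(r)[3],env.get_obs()['time'])
cv2.imwrite('pics/s_%d.png'%(env.get_obs()['time']*100),im)
E
python3 trk.py
```

```text
0.7566778063774109 (13, 17) 19.1
0.7633264660835266 (13, 17) 19.15
0.7557187676429749 (13, 17) 19.2
0.7690859436988831 (13, 17) 19.25
```

Emit:
servo_tool --rows '[[[0, 0, -0.005, 0, -0.1], [0, 0, -0.01, 0, -0.1], [0, 0, -0.02, 0, -0.1], [0, 0, -0.025, 0, -0.1], [0, 0, -0.025, 0, -0.1]]]'

```text
time: 19.88
tool_pos: [0.507, 0.3473, 0.2946]
orientation: [0.16, 0.987, 0.0, 0.0]
contact_force: [0.5, 1.1, 0.5]
opening: 0.552
gripper_force: 0.0
```

Emit:
servo_tool --rows '[[[0, 0, -0.017, 0, 1], [-0.013, -0.028, 0, 0, 1], [-0.0132, -0.028, 0, 0, 1], [-0.0132, -0.028, 0, 0, 1], [-0.0132, -0.028, 0, 0, 1]]]'

```text
time: 20.5
tool_pos: [0.5217, 0.2235, 0.3109]
orientation: [0.16, 0.987, 0.0, 0.001]
contact_force: [1.0, 0.1, 0.1]
opening: 0.001
gripper_force: 0.0
```

Emit:
servo_tool --rows '[[[0, 0, 0, 0, 1], [0, 0, 0, 0, 1], [0, 0, 0, 0, 1], [0, 0, 0, 0, 1], [0, 0, 0, 0, 1]]]'

```text
time: 21.12
tool_pos: [0.5214, 0.2249, 0.3098]
orientation: [0.159, 0.987, 0.0, -0.0]
contact_force: [-0.1, -0.3, -0.2]
opening: 0.0
gripper_force: 0.0
```

Emit:
servo_tool --rows '[[[0, 0, 0, 0, 1], [0, 0, 0, 0, 1], [0, 0, 0, 0, 1], [0, 0, 0, 0, 1], [0, 0, 0, 0, 1]]]'

```text
time: 21.75
tool_pos: [0.5216, 0.2243, 0.3099]
orientation: [0.16, 0.987, 0.0, -0.0]
contact_force: [0.2, -0.8, 0.1]
opening: -0.003
gripper_force: 0.0
```

```bash
python3 - <<'E'
from h import *
s=shot('side','s4');t=shot('top','t4')
z=lambda im,x,y,w,h,W,H:cv2.resize(im[y:y+h,x:x+w],(W,H),interpolation=cv2.INTER_CUBIC)
b=np.vstack([np.hstack([z(s,240,75,60,90,400,600),z(t,170,170,60,90,400,600)])])
cv2.imwrite('pics/c6.png',b[:,:,::-1])
E
python3 trk.py
```

```text
0.5579139590263367 (0, 25) 21.9
0.5564602613449097 (0, 25) 21.95
0.556814432144165 (0, 25) 22.0
0.5582371354103088 (0, 25) 22.05
```

View pics/c6.png

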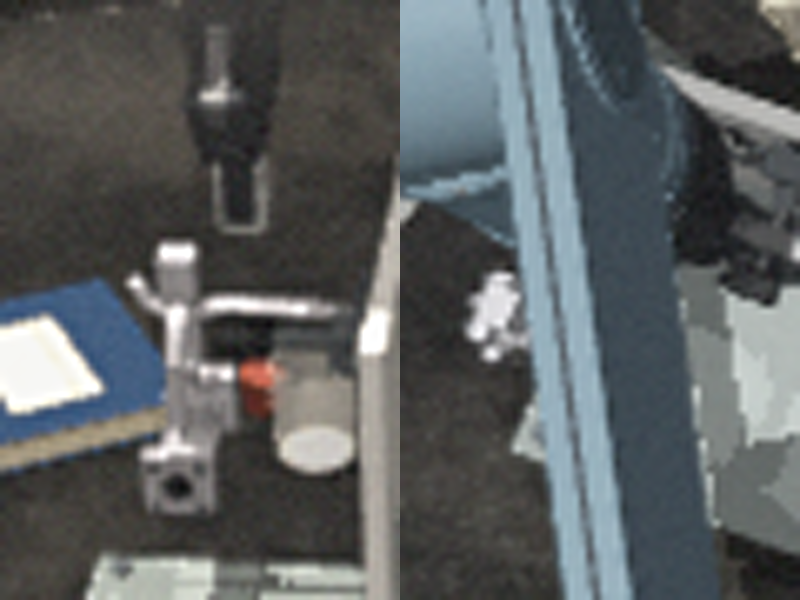

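The valve hangs freely (side crop tab (178,255), hook tip (135,283)) with the fingers shut above the pad. I'll measure the hook's sink from the bar's row shift between s0 and s4.

Run:
```python
from h import *
th=np.radians(-18.356);o=np.array([.5497,.2724])+[.001,.001]
Rm=np.array([[np.cos(th),-np.sin(th)],[np.sin(th),np.cos(th)]])
W=lambda x,y,z:np.r_[o+Rm@np.array([x,y])/1e3,z/1e3]
def rows(f,r0,r1):
    g=cv2.imread(f'pics/{f}.png',0).astype(float);out=[]
    for c in range(274,286):
        p=g[r0:r1,c];w=np.clip(p-110,0,None);out.append((w*np.arange(r0,r1)).sum()/w.sum() if w.sum() else np.nan)
    return np.array(out)
a=rows('s0',106,118);b=rows('s4',115,124);print(a.round(2),b.round(2))
for nm,rr in(('s0',a),('s4',b)):
    z=[]
    for c,r in zip(range(274,286),rr):
        # intersect ray with vertical plane of hook y=55
        O,d=ray('side',c,r);n=np.r_[Rm@[0,1],0];q=np.r_[o+Rm@[0,.055],0]
        t=n@(q-O)/(n@d);z.append((O+t*d)[2])
    print(nm,np.round(z,4),np.nanmedian(z))
```

```text
[111.04 111.1  111.11 111.12 111.14 111.13 111.25 111.34 111.48 111.5
 111.5  111.54] [120.   120.04 120.14 120.29 120.34 120.47 120.48 120.52 120.52 120.64
 120.75 120.77]
s0 [0.2393 0.2392 0.2393 0.2394 0.2395 0.2397 0.2394 0.2392 0.2388 0.2389
 0.239  0.2391] 0.23925266250868021
s4 [0.2057 0.2058 0.2055 0.2051 0.2051 0.2048 0.2048 0.2049 0.205  0.2047
 0.2044 0.2045] 0.20493293323410927
```

Emit:
servo_tool --rows '[[[0, 0, 0.01, 0, 1], [0, 0, 0.015, 0, 1], [0, 0, 0.01, 0, 1], [0, 0, 0.005, 0, 1], [0, 0, 0.005, 0, 1]]]'

```text
time: 22.68
tool_pos: [0.5217, 0.2244, 0.2646]
orientation: [0.16, 0.987, 0.0, 0.0]
contact_force: [-0.9, 0.1, 0.7]
opening: -0.002
gripper_force: 0.0
```

Emit:
servo_tool --rows '[[[0, 0, 0.004, 0, 1], [0, 0, 0.004, 0, 1], [0, 0, 0.004, 0, 1], [0, 0, 0.004, 0, 1], [0, 0, 0.004, 0, 1]]]'

```text
time: 23.3
tool_pos: [0.5217, 0.2244, 0.2449]
orientation: [0.16, 0.987, 0.0, 0.0]
contact_force: [-1.6, 0.5, 2.7]
opening: 0.001
gripper_force: 1.1
```

Emit:
servo_tool --rows '[[[0, 0, 0.005, 0, 1], [0, 0, 0.005, 0, 1], [0, 0, 0.005, 0, 1], [0, 0, 0.005, 0, 1], [0, 0, 0.005, 0, 1]]]'

```text
time: 23.92
tool_pos: [0.5217, 0.2244, 0.2196]
orientation: [0.16, 0.987, 0.0, 0.0]
contact_force: [1.4, -0.8, 2.0]
opening: -0.006
gripper_force: 1.2
```

Emit:
servo_tool --rows '[[[0, 0, 0.005, 0, 1], [0, 0, 0.005, 0, 1], [0, 0, 0.005, 0, 1], [0, 0, 0.004, 0, 1], [0, 0, 0, 0, 1]]]'

```text
time: 24.55
tool_pos: [0.5209, 0.2242, 0.2002]
orientation: [0.16, 0.987, -0.0, -0.001]
contact_force: [-0.6, -0.2, -0.4]
opening: -0.003
gripper_force: 0.0
```

```bash
python3 f.py 4
```

```text
[ 0.0686159  -0.0613746   0.28750509] [0.12715909 0.19599124 0.0920372 ] [0.52099628 0.22422362 0.20045569] 24.75
```

Emit:
servo_tool --rows '[[[0, 0, 0.0008, 0, 1], [0, 0, 0.0008, 0, 1], [0, 0, 0.0008, 0, 1], [0, 0, 0.0004, 0, 1], [0, 0, 0, 0, 1]]]'

```text
time: 25.38
tool_pos: [0.5215, 0.2243, 0.1981]
orientation: [0.16, 0.987, -0.0, -0.0]
contact_force: [-1.8, -0.4, 2.1]
opening: -0.002
gripper_force: 0.9
```

```bash
python3 f.py 6
```

```text
[-1.53503366 -0.24538371  1.72163906] [0.21066574 0.15295825 0.1903728 ] [0.52145401 0.22433689 0.19809079] 25.675
```

Emit:
servo_tool --rows '[[[0, 0, -0.003, 0, 1], [0, 0, -0.015, 0, 1], [0, 0, -0.03, 0, 1], [0, 0, -0.03, 0, 1], [0, 0, -0.03, 0, 1]]]'

```text
time: 26.3
tool_pos: [0.5218, 0.2244, 0.3083]
orientation: [0.16, 0.987, 0.0, 0.001]
contact_force: [0.5, -0.9, 0.1]
opening: 0.0
gripper_force: 0.0
```

Emit:
servo_tool --rows '[[[0.02, -0.02, -0.02, 0, 1], [0.03, -0.04, 0, 0, 1], [0.03, -0.04, 0, 0, 1], [0.03, -0.04, 0, 0, 1], [0.02, -0.03, 0, 0, 1]]]'

```text
time: 26.92
tool_pos: [0.3431, 0.1033, 0.3273]
orientation: [0.16, 0.987, 0.0, 0.001]
contact_force: [0.2, -0.3, 1.4]
opening: 0.001
gripper_force: 0.0
```

Emit:
servo_tool --rows '[[[0, 0, 0, 0, 1], [0, 0, 0, 0, 1], [0, 0, 0, 0, 1], [0, 0, 0, 0, 1]]]'

```text
time: 27.42
tool_pos: [0.3451, 0.1043, 0.3259]
orientation: [0.159, 0.987, -0.0, -0.0]
contact_force: [0.7, -0.8, 1.2]
opening: -0.003
gripper_force: 0.0
```

Run:
```python
from h import *
s=shot('side','s5');t=shot('top','t5')
z=lambda im,x,y,w,h,W,H:cv2.resize(im[y:y+h,x:x+w],(W,H),interpolation=cv2.INTER_CUBIC)
b=np.vstack([np.hstack([z(s,240,75,60,90,400,600),z(t,170,170,60,90,400,600)])])
cv2.imwrite('pics/c7.png',b[:,:,::-1])
th=np.radians(-18.356);o=np.array([.5507,.2734])
Rm=np.array([[np.cos(th),-np.sin(th)],[np.sin(th),np.cos(th)]])
for zz in(.1977,):
  for n in('side','top'):print(n,proj(n,np.r_[o+Rm@[-.012,-.055],zz]),proj(n,np.r_[o+Rm@[.038,-.03],zz-.007]))
```

```text
side [278.34167746 140.55725648] [295.10658855 138.78721085]
top [227.88032696 212.41833635] [226.83864531 195.10508001]
```

View pics/c7.png

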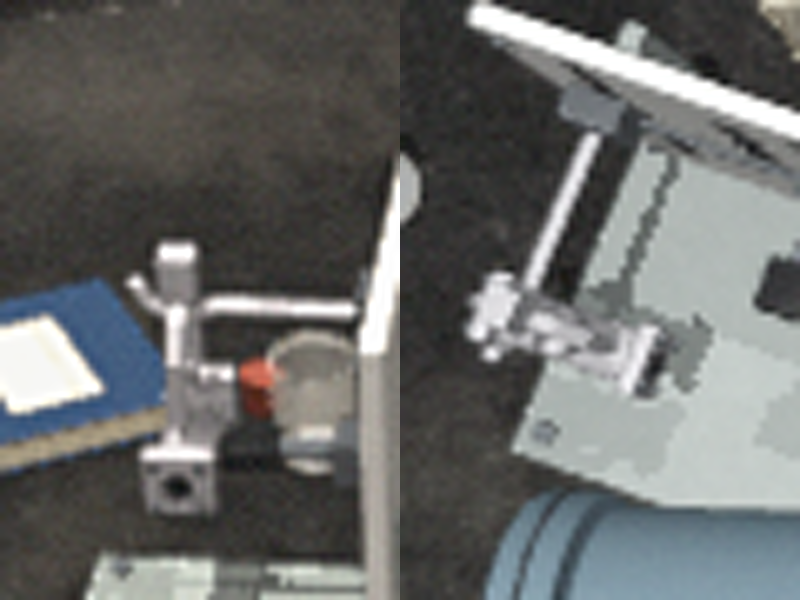

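Side view: the pad is now at crop (250,440), a drop of about 64 mm, which agrees with the predicted level. The valve hangs unchanged and the arm is clear.

```bash
python3 -c "
from station import env
print(env.close_job())"
```

```text
the job is handed in; nothing more can be done
None
```

The valve body hangs still on the hook, sunk about 34.5 mm, and the rider was slid down after the wait to within about 0.5 mm of the pointer by my estimate (not seen directly); the job is handed in.

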